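# Stir the baby potatoes and lift the steamer basket to drain

### The arm

A 6-joint arm with a two-finger parallel gripper is mounted at the origin on the work surface. World frame = base frame: x ahead of the robot, y to its left, z up, the work surface at z = 0. Lengths are in m, angles in rad, forces in N, time in s.
With the tool pointing down it reaches from about 0.3 to 0.875 m from the base axis. Payload 6.4 kg.
Tool frame: the origin (TCP) lies midway between the tips of the shut fingers; the grasp point (between the pads) lies 19 mm behind it; z points along the fingers, y is the line along which they close (so a half turn about z gives the same grasp; the last joint's range is limited). The gripper opens to 85 mm and grips with 20 to 120 N. Pads are 22 mm wide; open, the fingers measure 114 mm over their backs; the gripper's body (76 mm by 85 mm) begins 54 mm behind the grasp point. The pads swing forward as they close: fully open they stand 13 mm farther back than shut.
Start: joints at [1.077, 0.181, 1.607, -0, 1.354, -0.206], TCP at [0.163, 0.551, 0.231] pointing down, gripper open.
Joint ranges: [-2.99, 2.99], [-0.89, 2.07], [0.3, 2.58], [-1.14, 4.28], [0, 2.63], [-3.12, 3.12]. Speed limits (rad/s): [2.57, 2.57, 3.01, 3.14, 3.14, 3.14].

### API

Orientations are given as a unit quaternion [w, x, y, z].
In Python, from station import * gives the robot as it stands. Calls block until the motion is done:
- movep(position, orientation): joint-space move of the TCP to a pose.
- line_to(position, orientation=None, v=0.15, max_force=None): straight line of the TCP; orientation=None keeps the orientation; v is the mean speed in m/s. With max_force (N) it stops when the force on the tool has changed by that much, and returns True; else False.
- set_joints(angles): joint-space move.
- move_gripper(opening): opening from 0.0 (shut) to 1.0 (fully open); the grip force is fixed at half the most; returns when the fingers have stopped.
- hold(seconds).
- ik(position, orientation): joint angles nearest the present ones, or None.
- state(): the state.
- camera(name): name is "scene" or "top" or "wrist"; returns a dict with "pixels" (384x512x3 uint8, red, green, blue), "range_z" (384x512 float32, m along the optical axis (not along the pixel's ray), 0 where there is no reading), "fov_y" (degrees; the focal length in pixels is half the picture's height over the tangent of half this angle, whatever the lens; pixels are square), "cx", "cy" (the principal point, pixels), "rvec" (rotation vector, rad) and "tvec" (3), from world to camera coordinates, as OpenCV has them. Camera axes: x right, y down, z forward; pixel columns grow to the right and rows downward; lengths in m; the calibration is good to about 2 mm. A picture is of the moment at which its call begins.
A pose or a line that the arm cannot do raises IKError and nothing moves.
- hand_in(): hands the job in; it is judged then, once.
The state is a dict: "time": time; "joint_pos": joint angles; "qvel": joint speeds; "joint_efforts": joint torques, N m; "eef_pos": TCP position; "tool_rot": TCP orientation; "force": force on the tool from outside, world axes, zero at the start; "torque": the same for the moment, N m; "grip_width": opening from 0.0 (shut) to 1.0 (fully open); "grasp_force": force on a finger pad.
Only numpy, scipy, OpenCV 4.12 (cv2) and the standard library are available. Lean on these libraries where they do the work, as an engineer would, in place of code of your own. Each camera call takes 0.05 s, during which the arm holds its last target. There are 200 camera calls.

### The job

Take the wooden stick out of its holder, stir the baby potatoes in the steamer basket with it until nearly all of them have been pushed to new spots, and stand the stick back in its holder. Then take the basket by its red grip, lift it straight up until its feet are about 5 cm above the pan's rim, and finish while holding it there over the middle of the pan, steady and level, with every potato still in it. Leave the other things on the bench where they are.

Things in the scene. Friction and masses are not known exactly. Their poses are not given: they have to be found in the camera images.
- pan: low round aluminium pan, heavy, does not move; outer diameter 222 mm at the rim, inner 214 mm, rim 70 mm above the bench, inner floor 6 mm above it; two loop handles along its own y axis reach 147 mm from the axis at 60 mm height. Origin: centre of its underside on the bench
- basket_grip (a point): centre of the red square grip (22 x 22 mm, 45 mm tall, sides along the x and y axes) on top of the centre post of the round steel steamer basket, about 0.3 to 0.5 kg, loose, standing on three feet in the pan (it may shift and turn a little when stirred). z is the post's axis, upward. Below this point: grip underside 22.5 mm, basket rim 37.5 mm (outer diameter 190 mm), basket inner floor 83.5 mm (inner diameter 164 mm), feet 107.5 mm. The bare post is 12 mm thick
- stick_grip (a point): centre of the dark square grip (20 x 20 mm, 70 mm tall, sides along x and y, the stick's top end is 35 mm above this point) of the wooden stirring stick, 200 mm long, 60 g, standing upright and loose in its holder. z points up along the stick
- stick_tip (a point): centre of the flat lower end of the stirring stick, 165 mm below its grip centre; the pale lower rod is 16 mm thick
- holder: white plastic utensil block with a blue foot, 90 x 90 mm, 85 mm tall, fixed, with one upright round hole in the middle of the top, 26 mm wide (widened by a 4 mm chamfer at the mouth), 75 mm deep: its floor is 10 mm above the bench. Origin: centre of its underside
- potato1_center (a point): centre of baby potato 1 of five in the basket, rounded, 40 mm long and 30 mm thick, 25 g, brown to yellow (number 4 is reddish), loose and rolling
- potato2_center (a point): centre of baby potato 2 of five in the basket, rounded, 40 mm long and 30 mm thick, 25 g, brown to yellow (number 4 is reddish), loose and rolling
- potato3_center (a point): centre of baby potato 3 of five in the basket, rounded, 40 mm long and 30 mm thick, 25 g, brown to yellow (number 4 is reddish), loose and rolling
- potato4_center (a point): centre of baby potato 4 of five in the basket, rounded, 40 mm long and 30 mm thick, 25 g, brown to yellow (number 4 is reddish), loose and rolling
- potato5_center (a point): centre of baby potato 5 of five in the basket, rounded, 40 mm long and 30 mm thick, 25 g, brown to yellow (number 4 is reddish), loose and rolling
- tin: bystander: steel tin with orange label, 100 mm wide, 120 mm tall; origin: centre of underside
- bottle: bystander: clear bottle with blue cap, 64 mm wide, 200 mm tall; origin: centre of underside
- jar: bystander: amber jar with steel lid, 70 mm wide, 100 mm tall; origin: centre of underside
- mug: bystander: blue mug, 84 mm wide, 90 mm tall; origin: centre of underside
- beater: bystander: flat aluminium mixer beater lying on the bench, 280 x 200 x 30 mm; origin: at the end of its shaft, on the bench; the blades lie along its +x
- spatula: bystander: spatula lying on the bench; origin: its middle, underside

How it is judged:
On the way, in this order (a step that is already met when the one before it is completed fails the run):
1. the stick's lower end is down among the potatoes in the seated basket (horizontal distance between stick_tip and basket_grip below 0.085 m and z of stick_tip in the frame of basket_grip below -0.055 m and z of basket_grip in the frame of pan below 0.125 m), for 0.1 s.
2. with the stick in the seated basket, at least four of the five potatoes lie more than 20 mm from where they started (all of step 1 and (distance of each of potato1_center, potato2_center, potato3_center, potato4_center from where it was at the start of the episode above 0.02 m or distance of each of potato1_center, potato2_center, potato3_center, potato5_center from where it was at the start of the episode above 0.02 m or distance of each of potato1_center, potato2_center, potato4_center, potato5_center from where it was at the start of the episode above 0.02 m or distance of each of potato1_center, potato3_center, potato4_center, potato5_center from where it was at the start of the episode above 0.02 m or distance of each of potato2_center, potato3_center, potato4_center, potato5_center from where it was at the start of the episode above 0.02 m)), for 0.1 s.
3. the stick stands in its holder again, let go, with the basket still in the pan (z of stick_tip in the frame of holder below 0.03 m and horizontal distance between stick_tip and holder below 0.02 m and angle between stick_grip's own z axis and vertical below 0.2 rad and contact force between stick and the fingers below 0.1 N and z of basket_grip in the frame of pan below 0.125 m), for 0.3 s.
At the end, for the whole second after the job is handed in: The basket is held by the fingers, its feet more than 25 mm above the pan's rim, its post within 60 mm of the pan's axis, tilted less than 8 degrees, still, touching neither pan nor stick; all five potatoes are in it; the stick stands in its holder's hole (z of basket_grip in the frame of pan above 0.2025 m and horizontal distance between basket_grip and pan below 0.06 m and angle between basket_grip's own z axis and vertical below 0.14 rad and linear speed of basket below 0.03 m/s and angular speed of basket below 0.5 rad/s and contact force between basket and the fingers above 2 N and contact force between basket and pan below 0.05 N and contact force between basket and stick below 0.05 N and horizontal distance between each of potato1_center, potato2_center, potato3_center, potato4_center, potato5_center and basket_grip below 0.095 m and z of potato1_center in the frame of basket_grip between -0.1 and -0.01 m and z of potato2_center in the frame of basket_grip between -0.1 and -0.01 m and z of potato3_center in the frame of basket_grip between -0.1 and -0.01 m and z of potato4_center in the frame of basket_grip between -0.1 and -0.01 m and z of potato5_center in the frame of basket_grip between -0.1 and -0.01 m and z of stick_tip in the frame of holder below 0.03 m and horizontal distance between stick_tip and holder below 0.02 m and angle between stick_grip's own z axis and vertical below 0.2 rad and contact force between stick and the fingers below 0.1 N); the arm keeps its last pose, push and grip.
It fails at once if another thing on the bench is moved by more than 30 mm (distance of any of tin, bottle, jar, mug, beater, spatula from where it was at the start of the episode above 0.03 m).
It also fails if it takes over 72 s, if anything falls off the work surface, if the arm or the gripper's body presses on something with over 40 N, if the wrist force passes 120 N, or if a joint passes its speed limit or range.

## Working session

There is one attempt and no reset: what is moved stays moved. The work goes in short steps, each a Python script; the robot and the scene stay as the last script left them, time stands still between calls to the robot, and variables do not carry over. Pictures are saved under pics/ and viewed, at most 10 in all, crops included, and the job is handed in when it is done.

```bash
mkdir -p pics
cat > h.py <<'E'
from station import *
import numpy as np, cv2
def save(c,n): cv2.imwrite('pics/'+n,cv2.cvtColor(c['pixels'],cv2.COLOR_RGB2BGR))
def cal(c):
    f=c['pixels'].shape[0]/2/np.tan(np.radians(c['fov_y'])/2)
    return f,cv2.Rodrigues(np.array(c['rvec'],float))[0],np.array(c['tvec'],float).ravel()
def cloud(c):
    f,R,t=cal(c);z=c['range_z'];v,u=np.mgrid[:z.shape[0],:z.shape[1]]
    P=np.stack([(u-c['cx'])/f*z,(v-c['cy'])/f*z,z],-1)
    W=(P-t)@R; W[z<=0]=np.nan
    return W
E
python3 - <<'E'
from h import *
s=state();print(s['time'],s['tool_rot'],s['force'])
ims=[]
for n in('scene','top','wrist'):
    c=camera(n);np.save(n+'.npy',c,allow_pickle=True);save(c,n+'0.png');print(n,c['fov_y'],c['cx'],c['cy'],-cal(c)[1].T@cal(c)[2])
E
```

```text
0.0 [-2.95580382e-04  1.43418065e-01  9.89661808e-01 -8.23388889e-04] [-3.21795420e-04  4.89311275e-01  3.65729515e-01]
scene 50.04221034529564 255.1151551279045 196.85127851917358 [ 1.18890916 -0.85892183  1.0853264 ]
top 49.10724462488115 260.18903685237353 189.74363786628706 [0.41584264 0.00960256 1.48773437]
wrist 71.9897330530773 253.15452007974886 188.25043803124683 [0.08407179 0.57309327 0.37192387]
```

View pics/top0.png

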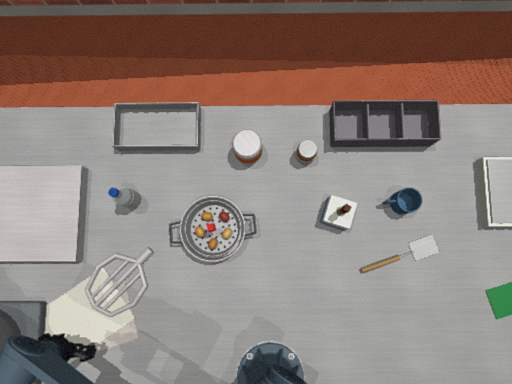

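View pics/scene0.png

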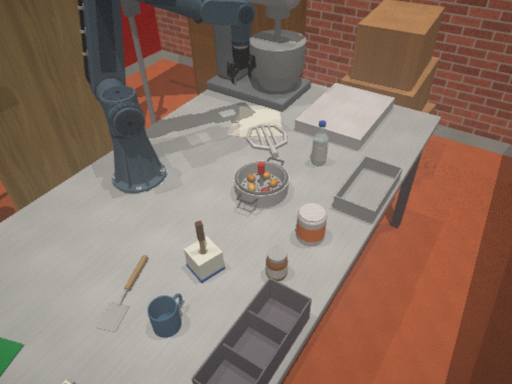

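The top view shows the pan and red grip near (211,228), the holder at (339,212) with the stick's dark grip near (346,209). The beater is at (118,283), the mug at (405,200) and the bottle at (122,197). Next I'll measure them.

```bash
cat >> h.py <<'E'
def comps(W,m,name,amin=5):
    n,l,st,ce=cv2.connectedComponentsWithStats(m.astype(np.uint8))
    for i in range(1,n):
        if st[i,4]>=amin:
            p=W[(l==i)]; p=p[~np.isnan(p[:,0])]
            print(name,ce[i].round(),st[i,4],'mean',p.mean(0).round(4),'min',p.min(0).round(3),'max',p.max(0).round(3))
E
python3 - <<'E'
from h import *
for n in('top','scene'):
    c=np.load(n+'.npy',allow_pickle=True).item();W=cloud(c);hsv=cv2.cvtColor(c['pixels'],cv2.COLOR_RGB2HSV);H,S,V=[hsv[...,i].astype(int) for i in range(3)]
    z=W[...,2]; X,Y=W[...,0],W[...,1]
    g=(X>.2)&(X<.75)&(Y>-.45)&(Y<.45)
    print(n)
    comps(W,g&((H<5)|(H>175))&(S>170)&(z>.08),'red')
    comps(W,g&(S<60)&(V>120)&(abs(z-.085)<.006),'holdertop',40)
    comps(W,g&(z>.1),'high>.1',8)
    comps(W,g&(S<90)&(abs(z-.07)<.008),'rim',40)
    comps(W,g&(((H>5)&(H<30)&(S>120))|((H<8)|(H>172))&(S>120))&(z>.02)&(z<.075),'pot',15)
E
```

```text
top
red [210. 227.] 46 mean [0.4934 0.1888 0.136 ] min [0.483 0.177 0.121] max [0.503 0.201 0.141]
holdertop [340. 212.] 577 mean [ 0.5463 -0.2356  0.0857] min [ 0.495 -0.292  0.079] max [ 0.602 -0.183  0.091]
high>.1 [247. 153.] 157 mean [0.7395 0.0728 0.1159] min [0.726 0.033 0.1  ] max [0.75  0.113 0.127]
high>.1 [309. 153.] 41 mean [ 0.7413 -0.1358  0.1026] min [ 0.732 -0.156  0.1  ] max [ 0.75  -0.115  0.106]
high>.1 [345. 209.] 84 mean [ 0.5457 -0.2347  0.1892] min [ 0.535 -0.25   0.104] max [ 0.559 -0.225  0.217]
high>.1 [211. 227.] 61 mean [0.4942 0.1875 0.1325] min [0.482 0.176 0.101] max [0.508 0.201 0.141]
rim [210. 228.] 310 mean [0.4952 0.2005 0.0697] min [0.384 0.084 0.062] max [0.603 0.301 0.077]
rim [203. 222.] 231 mean [0.5126 0.2218 0.071 ] min [0.404 0.097 0.062] max [0.588 0.283 0.078]
rim [253. 222.] 50 mean [0.5122 0.0534 0.0652] min [0.473 0.044 0.062] max [0.541 0.078 0.07 ]
pot [302. 158.] 24 mean [ 0.7333 -0.1165  0.0677] min [ 0.726 -0.136  0.056] max [ 0.75  -0.101  0.075]
pot [248. 159.] 68 mean [0.7326 0.0717 0.0526] min [0.725 0.033 0.024] max [0.748 0.
[... 1287 characters left out ...]
max [ 0.605 -0.206  0.078]
rim [166. 301.] 57 mean [ 0.5701 -0.4341  0.0697] min [ 0.552 -0.45   0.062] max [ 0.598 -0.425  0.078]
pot [266. 175.] 29 mean [0.4938 0.2347 0.0534] min [0.485 0.223 0.042] max [0.505 0.249 0.064]
pot [251. 177.] 40 mean [0.4486 0.1886 0.0534] min [0.431 0.179 0.041] max [0.463 0.2   0.064]
pot [273. 182.] 41 mean [0.542  0.2092 0.0544] min [0.528 0.195 0.044] max [0.553 0.223 0.064]
pot [251. 186.] 35 mean [0.4833 0.1402 0.0554] min [0.468 0.131 0.046] max [0.496 0.153 0.063]
pot [265. 189.] 18 mean [0.54   0.1523 0.0587] min [0.53  0.144 0.054] max [0.548 0.161 0.064]
pot [298. 229.] 22 mean [0.7436 0.0417 0.0476] min [0.736 0.035 0.024] max [0.75  0.051 0.074]
```

```bash
cat >> h.py <<'E'
def q(deg): # tool down, finger-closing line at angle deg from world x
    p=np.radians((90-deg)/2); return [0,np.sin(p),np.cos(p),0]
E
python3 - <<'E'
from h import *
line_to([.163,.551,.36],v=.2)
movep([.547,-.235,.34],q(90))
s=state();print(s['time'],s['eef_pos'],s['joint_pos'])
c=camera('wrist');np.save('w1.npy',c,allow_pickle=True);save(c,'w1.png')
W=cloud(c);z=W[...,2]
comps(W,(z>.2)&(z<.225)&(abs(W[...,0]-.547)<.05)&(abs(W[...,1]+.235)<.05),'sticktop',20)
comps(W,(z>.12)&(z<.225)&(abs(W[...,0]-.547)<.05)&(abs(W[...,1]+.235)<.05),'stick',20)
comps(W,(abs(z-.085)<.004)&(abs(W[...,0]-.547)<.09)&(abs(W[...,1]+.235)<.09),'holder',200)
E
```

```text
4.0083 [ 0.54729172 -0.23423732  0.34007501] [-6.03671955e-01  1.58749234e-01  1.41518682e+00  1.35577475e-04
  1.56756318e+00 -2.17560924e+00]
sticktop [252. 179.] 354 mean [ 0.5471 -0.2373  0.2081] min [ 0.536 -0.25   0.2  ] max [ 0.561 -0.225  0.211]
stick [252. 173.] 585 mean [ 0.5446 -0.2371  0.1938] min [ 0.535 -0.25   0.12 ] max [ 0.561 -0.225  0.211]
holder [252. 152.] 2732 mean [ 0.5418 -0.2374  0.084 ] min [ 0.492 -0.293  0.081] max [ 0.605 -0.181  0.087]
```

View pics/w1.png

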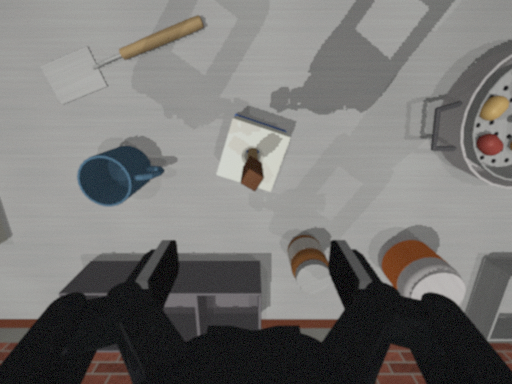

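The stick's dark top is at (252,178) and stands upright over the holder, at about (0.5485, −0.2375). Next I need the yaw of its square grip and of the holder.

Run:
```python
from h import *
c=np.load('w1.npy',allow_pickle=True).item();W=cloud(c)
z=W[...,2];near=(abs(W[...,0]-.547)<.08)&(abs(W[...,1]+.235)<.08)
for m in(near&(z>.204)&(z<.214),near&(z>.081)&(z<.088)):
    n,l,st,_=cv2.connectedComponentsWithStats(m.astype(np.uint8)); i=1+np.argmax(st[1:,4])
    print(cv2.minAreaRect((W[l==i][:,:2]*1000).astype(np.float32)))
    cs,_=cv2.findContours((l==i).astype(np.uint8),0,2);print(cv2.minAreaRect(cs[0]))
for n in('top',):
    c=np.load(n+'.npy',allow_pickle=True).item();W=cloud(c);z=W[...,2]
    P=W[(abs(z-.07)<.006)&(np.hypot(W[...,0]-.494,W[...,1]-.19)<.113)&(np.hypot(W[...,0]-.494,W[...,1]-.19)>.1)]
    print('rim',cv2.minEnclosingCircle((P[:,:2]*1000).astype(np.float32)))
```

```text
((548.1849975585938, -237.27438354492188), (20.242542266845703, 20.08985710144043), 57.406105041503906)
((252.08822631835938, 179.35293579101562), (18.69334602355957, 18.35034942626953), 30.963756561279297)
((548.7723999023438, -237.370849609375), (90.2908935546875, 90.29206848144531), 71.78340148925781)
((252.35000610351562, 155.44998168945312), (60.39949417114258, 58.818359375), 18.43494987487793)
rim ((493.81927490234375, 190.81639099121094), 110.84041595458984)
```

Run:
```python
from h import *
for a in(57.4,-32.6,147.4,237.4,-122.6):
    print(a,ik([.5485,-.2374,.30],q(a)),ik([.5485,-.2374,.156],q(a)),ik([.51,.235,.31],q(a)))
movep([.5485,-.2374,.26],q(57.4))
line_to([.5485,-.2374,.156],v=.1,max_force=15)
s=state();print(s['time'],s['eef_pos'],s['joint_pos'])
move_gripper(0.0)
s=state();print(s['time'],s['grip_width'],s['grasp_force'],s['force'])
print(line_to([.5485,-.2374,.31],v=.12))
s=state();print(s['time'],s['grip_width'],s['grasp_force'],s['force'])
```

```text
57.4 [-6.06870124e-01  1.82873665e-01  1.46604656e+00 -4.44089210e-16
  1.49267243e+00 -1.60868911e+00] [-6.06870124e-01  3.05449847e-01  1.61464002e+00 -4.44089210e-16
  1.22150279e+00 -1.60868911e+00] [ 2.20434946e-01  9.51904948e-02  1.54450196e+00 -4.44089210e-16
  1.50190020e+00 -7.81384045e-01]
-32.6 [-6.06870124e-01  1.82873665e-01  1.46604656e+00 -4.44089210e-16
  1.49267243e+00 -3.78927875e-02] [-6.06870124e-01  3.05449847e-01  1.61464002e+00 -4.44089210e-16
  1.22150279e+00 -3.78927875e-02] [ 2.20434946e-01  9.51904948e-02  1.54450196e+00 -4.44089210e-16
  1.50190020e+00  7.89412282e-01]
147.4 [-6.06870124e-01  1.82873665e-01  1.46604656e+00 -4.44089210e-16
  1.49267243e+00  3.10369987e+00] [-6.06870124e-01  3.05449847e-01  1.61464002e+00 -4.44089210e-16
  1.22150279e+00  3.10369987e+00] [ 2.20434946e-01  9.51904948e-02  1.54450196e+00 -4.44089210e-16
  1.50190020e+00 -2.35218037e+00]
237.4 [-6.06870124e-01  1.82873665e-01  1.46604656e+00 -4.44089210e-16
  1.49267243e+00  1.53290354e+00] [-6.06870124e-01  3.05449847e-01  1.61464002e+00 -4.44089210e-16
  1.22150279e+00  1.53290354e+00] [ 2.20434946e-01  9.51904948e-02  1.54450196e+00 -4.44089210e-16
  1.50190020e+00  2.36020861e+00]
-122.6 [-6.06870124e-01  1.82873665e-01  1.46604656e+00 -4.44089210e-16
  1.49267243e+00  1.53290354e+00] [-6.06870124e-01  3.05449847e-01  1.61464002e+00 -4.44089210e-16
  1.22150279e+00  1.53290354e+00] [ 2.20434946e-01  9.51904948e-02  1.54450196e+00 -4.44089210e-16
  1.50190020e+00  2.36020861e+00]
5.85 [ 0.54902787 -0.23773629  0.15690036] [-6.06841299e-01  3.04678728e-01  1.61365390e+00  2.63431840e-05
  1.22168831e+00 -1.60873407e+00]
6.4583 0.22969773622477824 58.557323813438416 [ 0.4795271  -0.07511224  1.2323843 ]
False
7.8917 0.2269380686967215 58.46705496311188 [ 0.30210269 -0.05697161 -0.60810869]
```

Run:
```python
from h import *
C=np.array([.494,.189])
pt=lambda a,r,z:[C[0]+r*np.cos(np.radians(a)),C[1]+r*np.sin(np.radians(a)),z]
Q=q(57.4)
movep(pt(67,.052,.31),Q)
hit=line_to(pt(67,.052,.185),v=.1,max_force=8)
s=state();print(hit,s['time'],s['eef_pos'],s['force'])
if not hit:
    for a in range(52,-190,-15):
        if line_to(pt(a,.050,.185),v=.08,max_force=20): print('stop',a,state()['force']);break
s=state();print(s['time'],s['eef_pos'],s['force'])
save(camera('top'),'t2.png');c=camera('top');np.save('t2.npy',c,allow_pickle=True)
save(camera('scene'),'s2.png')
cv2.imwrite('pics/s2c.png',cv2.resize(np.hstack([cv2.imread('pics/t2.png')[170:290,150:270],cv2.imread('pics/s2.png')[110:230,200:320]]),None,fx=3.3,fy=3.3))
```

```text
False 11.025 [0.51486239 0.23701371 0.18582382] [-0.40777675  0.13785988 -0.10788101]
16.4083 [0.4444782  0.19627225 0.1849742 ] [-0.04020639  0.46091868 -0.29736892]
```

View pics/s2c.png

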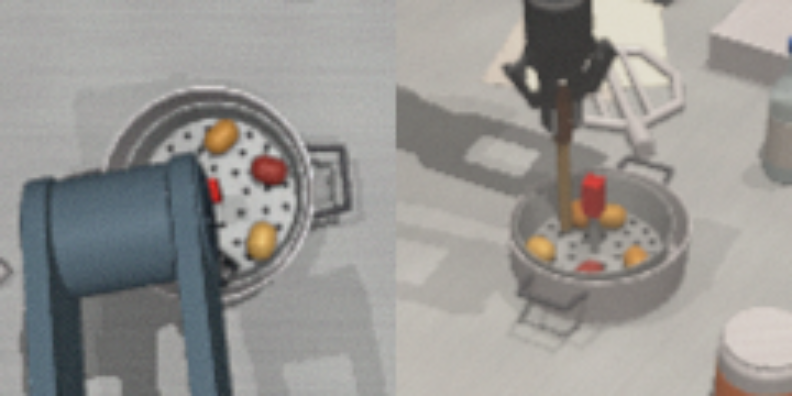

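The stick is among the potatoes at about (160,230) in the top crop. They slid outward past it, and all five are still inside. I'll keep stirring, then measure how far they moved.

```bash
cat >> h.py <<'E'
C=np.array([.494,.189]); Q=q(57.4)
pt=lambda a,r,z:[C[0]+r*np.cos(np.radians(a)),C[1]+r*np.sin(np.radians(a)),z]
P0={'top':[(.535,.213),(.534,.153),(.482,.236),(.476,.144),(.442,.192)],'scene':[(.542,.209),(.540,.152),(.494,.235),(.483,.140),(.449,.189)]}
def pots(cam):
    c=camera(cam);W=cloud(c);hsv=cv2.cvtColor(c['pixels'],cv2.COLOR_RGB2HSV);H,S=[hsv[...,i].astype(int) for i in(0,1)]
    m=((H<30)|(H>172))&(S>120)&(W[...,2]>.02)&(W[...,2]<.085)&(np.hypot(W[...,0]-C[0],W[...,1]-C[1])<.1)
    comps(W,m,cam,10); return c
E
python3 - <<'E'
from h import *
def sweep(rng,r,v=.09):
    for a in rng:
        if line_to(pt(a,r,.185),v=v,max_force=22): print('stop',a,state()['force']);return
sweep(range(-190,-310,-15),.060)
sweep(range(-295,-30,15),.056)
s=state();print(s['time'],s['eef_pos'],s['force'],s['grip_width'])
c=pots('scene');save(c,'s3.png');c=pots('top');save(c,'t3.png')
cv2.imwrite('pics/s3c.png',cv2.resize(np.hstack([cv2.imread('pics/t3.png')[170:290,150:270],cv2.imread('pics/s3.png')[110:230,200:320]]),None,fx=3.3,fy=3.3))
E
```

```text
24.5917 [0.53731348 0.15269824 0.1851838 ] [-0.20986876 -1.07902269 -0.15780623] 0.22794072538242108
scene [272. 183.] 99 mean [0.5435 0.1992 0.0555] min [0.522 0.161 0.044] max [0.569 0.239 0.065]
scene [248. 188.] 20 mean [0.4808 0.1194 0.0591] min [0.472 0.111 0.052] max [0.492 0.13  0.063]
top [202. 219.] 12 mean [0.5238 0.2294 0.0518] min [0.521 0.218 0.03 ] max [0.525 0.243 0.058]
top [211. 222.] 23 mean [0.5145 0.197  0.0568] min [0.508 0.187 0.034] max [0.521 0.208 0.066]
top [236. 233.] 33 mean [0.4766 0.1129 0.0573] min [0.464 0.105 0.048] max [0.487 0.119 0.065]
```

View pics/s3c.png

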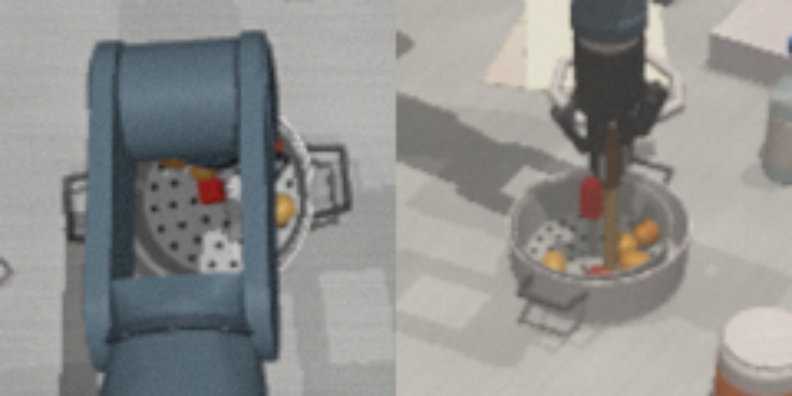

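All five are in the basket. Three are bunched at about (630,245) in the right crop, and the red one is against the near wall. One more arc will push the bunch on, and then I'll lift out and measure.

Run:
```python
from h import *
for a in range(-30,125,15):
    if line_to(pt(a,.054,.185),v=.09,max_force=22): print('stop',a,state()['force']);break
hold(.3)
p=state()['eef_pos'];line_to([p[0],p[1],.31],v=.15)
s=state();print(s['time'],s['eef_pos'],s['force'],s['grip_width'])
movep([.5487,-.2374,.31],Q)
c=pots('top');save(c,'t4.png')
c=camera('wrist');np.save('w4.npy',c,allow_pickle=True);save(c,'w4.png')
c=camera('scene');save(c,'s4.png')
cv2.imwrite('pics/s4c.png',cv2.resize(np.hstack([cv2.imread('pics/t4.png')[170:290,150:270],cv2.imread('pics/s4.png')[160:280,140:260]]),None,fx=3.3,fy=3.3))
print(state()['time'])
```

```text
29.3167 [0.46670409 0.23568026 0.30883853] [-0.17057972  0.2028651  -1.18636899] 0.22916934824943408
top [202. 214.] 71 mean [0.5424 0.2299 0.0571] min [0.528 0.214 0.049] max [0.556 0.247 0.066]
top [222. 214.] 66 mean [0.5408 0.1602 0.0569] min [0.525 0.146 0.049] max [0.556 0.175 0.068]
top [192. 226.] 72 mean [0.5005 0.2613 0.057 ] min [0.484 0.246 0.038] max [0.518 0.279 0.066]
top [204. 229.] 40 mean [0.4916 0.2202 0.0575] min [0.477 0.211 0.052] max [0.511 0.229 0.064]
top [230. 230.] 65 mean [0.4871 0.1322 0.0579] min [0.474 0.115 0.049] max [0.501 0.146 0.067]
31.2167
```

View pics/s4c.png

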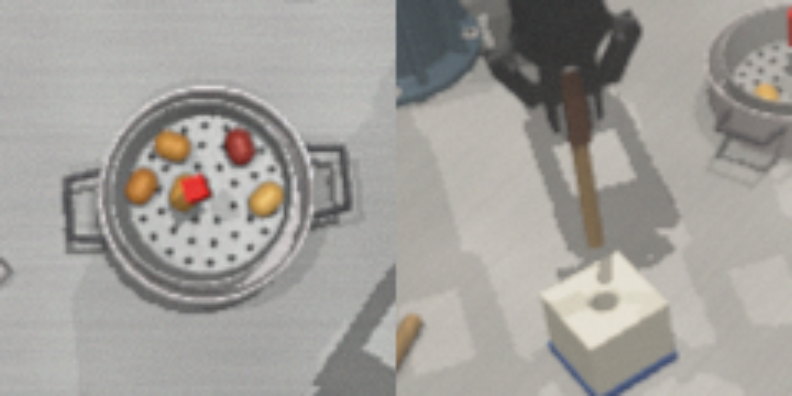

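The re-measurement puts the red and pale-yellow potatoes only 10 to 16 mm from where they started. They were farther away mid-stir, but I can't be sure step 2 was met. I'll stir once more, sweeping counter-clockwise from the empty side and checking while the stick is in.

Run:
```python
from h import *
movep(pt(-140,.055,.31),Q)
if line_to(pt(-140,.055,.185),v=.15,max_force=8): print('hit',state()['eef_pos'])
else:
    for a in range(-125,-20,12):
        if line_to(pt(a,.058,.185),v=.11,max_force=22): print('stop',a,state()['force']);break
s=state();print(s['time'],s['eef_pos'],s['force'])
c=pots('scene');save(c,'s5.png');c=pots('top');save(c,'t5.png')
c=pots('wrist');save(c,'w5.png')
a=cv2.imread('pics/w5.png');b=np.hstack([cv2.imread('pics/t5.png')[170:290,150:270],cv2.imread('pics/s5.png')[110:230,200:320]])
b=cv2.resize(b,(512,256));cv2.imwrite('pics/s5c.png',np.vstack([b,cv2.resize(a,(512,340))[:340]]))
```

```text
36.0417 [0.54454899 0.16098184 0.18495495] [ 0.07342363  0.64989521 -0.16967237]
scene [274. 179.] 109 mean [0.5345 0.2285 0.0552] min [0.496 0.185 0.043] max [0.57  0.27  0.063]
top [196. 222.] 134 mean [0.5132 0.2494 0.0575] min [0.484 0.22  0.044] max [0.538 0.273 0.067]
top [212. 221.] 36 mean [0.5191 0.1938 0.0589] min [0.508 0.181 0.052] max [0.528 0.208 0.069]
top [204. 229.] 40 mean [0.4917 0.2202 0.0569] min [0.477 0.21  0.049] max [0.511 0.229 0.066]
wrist [310. 122.] 2698 mean [0.5255 0.2385 0.0548] min [0.485 0.198 0.028] max [0.574 0.277 0.06 ]
wrist [277. 107.] 778 mean [0.4942 0.2184 0.0557] min [0.478 0.204 0.046] max [0.514 0.232 0.061]
wrist [268. 152.] 66 mean [0.5269 0.1885 0.0565] min [0.52  0.181 0.051] max [0.533 0.196 0.06 ]
```

View pics/s5c.png

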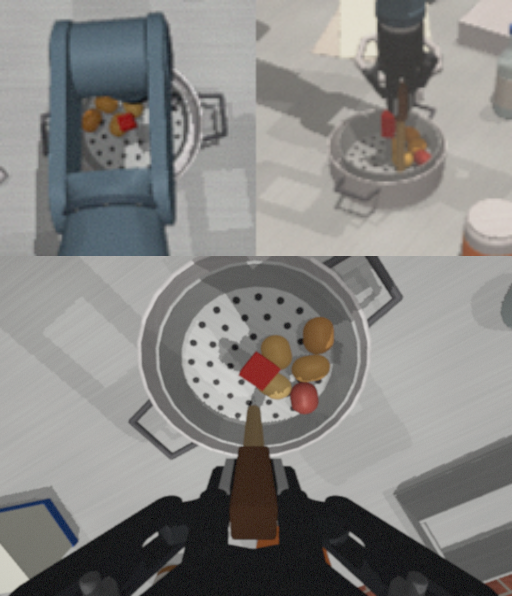

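Red is now at about (0.56, 0.205), pale yellow at about (0.525, 0.19), and nothing is left near the original spots, so at least four have moved more than 20 mm. Next is returning the stick, measuring the tip over the holder.

Run:
```python
from h import *
line_to(pt(-24,.052,.31),v=.18)
movep([.5487,-.2374,.27],Q)
for cam in('scene','wrist'):
    c=camera(cam);W=cloud(c);f,R,t=cal(c);cp=-R.T@t
    for zl,zh,r in((.127,.14,.008),(.14,.155,.008),(.165,.19,.01)):
        P=W[(W[...,2]>zl)&(W[...,2]<zh)&(abs(W[...,0]-.5487)<.035)&(abs(W[...,1]+.2374)<.035)]
        if len(P)<3: print(cam,zl,len(P));continue
        m=np.median(P,0);d=(m-cp)[:2];d/=np.linalg.norm(d)
        print(cam,zl,len(P),(m[:2]+r*.8*d).round(4),P[:,2].min().round(3))
    save(c,cam+'6.png')
s=state();print(s['time'],s['eef_pos'],s['grip_width'])
```

```text
scene 0.127 15 [ 0.5491 -0.2327] 0.13
scene 0.14 15 [ 0.5496 -0.2345] 0.142
scene 0.165 31 [ 0.5477 -0.2314] 0.165
wrist 0.127 40 [ 0.548  -0.2362] 0.128
wrist 0.14 57 [ 0.5477 -0.2366] 0.141
wrist 0.165 132 [ 0.5492 -0.2368] 0.165
38.6417 [ 0.54920556 -0.23611462  0.27021855] 0.22907855275025998
```

Run:
```python
from h import *
h=line_to([.5487,-.2374,.158],Q,v=.08,max_force=8)
s=state();print(h,s['time'],s['eef_pos'],s['force'])
if s['eef_pos'][2]<.17:
    move_gripper(1.0)
    line_to([.5487,-.2374,.30],v=.15)
    hold(.2)
    c=camera('wrist');W=cloud(c);z=W[...,2]
    comps(W,(z>.15)&(z<.225)&(abs(W[...,0]-.547)<.05)&(abs(W[...,1]+.235)<.05),'stick',20)
    c=camera('top');W=cloud(c);np.save('t7.npy',c,allow_pickle=True);save(c,'t7.png')
    hsv=cv2.cvtColor(c['pixels'],cv2.COLOR_RGB2HSV);H,S=[hsv[...,i].astype(int) for i in(0,1)];z=W[...,2]
    comps(W,((H<5)|(H>175))&(S>150)&(z>.08)&(z<.2)&(np.hypot(W[...,0]-C[0],W[...,1]-C[1])<.1),'red')
    movep([.494,.189,.30],q(57.4))
    c=camera('wrist');W=cloud(c);np.save('w8.npy',c,allow_pickle=True);save(c,'w8.png');z=W[...,2]
    hsv=cv2.cvtColor(c['pixels'],cv2.COLOR_RGB2HSV);H,S=[hsv[...,i].astype(int) for i in(0,1)]
    m=((H<5)|(H>175))&(S>150)&(z>.128)&(z<.145)&(np.hypot(W[...,0]-C[0],W[...,1]-C[1])<.06)
    print(m.sum(),W[m].mean(0),cv2.minAreaRect((W[m][:,:2]*1000).astype(np.float32)))
print(state()['time'],state()['eef_pos'])
```

```text
False 40.1917 [ 0.54906976 -0.23762144  0.15869313] [-1.12188112  0.0329609  -0.97563407]
stick [254. 185.] 709 mean [ 0.5451 -0.2363  0.1977] min [ 0.536 -0.251  0.15 ] max [ 0.561 -0.226  0.211]
red [209. 227.] 49 mean [0.4936 0.1935 0.1346] min [0.482 0.181 0.108] max [0.506 0.207 0.141]
307 [0.49434049 0.19596009 0.13474456] ((495.2602233886719, 195.81227111816406), (21.026107788085938, 20.89493179321289), 21.466955184936523)
43.875 [0.49455643 0.18805123 0.29995717]
```

Run:
```python
from h import *
g=[.4950,.1955]
movep([*g,.19],q(21.5))
h=line_to([*g,.093],v=.08,max_force=10)
s=state();print(h,s['time'],s['eef_pos'],s['force'])
move_gripper(0.0)
s=state();print(s['grip_width'],s['grasp_force'],s['force'])
z=s['eef_pos'][2]
line_to([s['eef_pos'][0],s['eef_pos'][1],z+.03],v=.04)
line_to([.4945,.1925,z+.115],v=.05)
hold(.5)
s=state();print(s['time'],s['eef_pos'],s['grip_width'],s['grasp_force'],s['force'])
c=camera('scene');save(c,'s9.png');save(camera('wrist'),'w9.png');c=camera('top');save(c,'t9.png')
a=cv2.imread('pics/w9.png');b=cv2.imread('pics/s9.png')[80:272,130:386]
cv2.imwrite('pics/s9c.png',np.vstack([cv2.resize(b,(400,300)),cv2.resize(a,(400,300))]))
```

```text
False 45.8917 [0.49553418 0.19559931 0.09363344] [-1.34918696 -0.88313639  0.65179855]
0.24822606493196736 59.61306810379028 [1.81060597 0.95680396 0.60018332]
49.75 [0.49449889 0.19249928 0.20821632] 0.2526153960083114 58.93796503543854 [ 0.21102051  0.21751327 -4.40507628]
```

View pics/s9c.png

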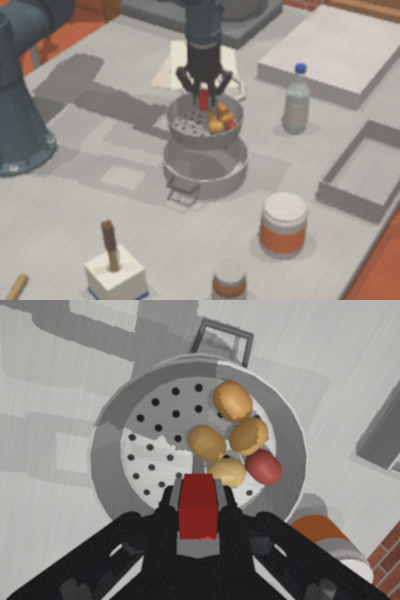

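The basket is level, clear of the pan and holding all five potatoes (around (235,430) in the wrist view). The stick is standing in its holder.

```bash
python3 -c "
from station import *
print(hand_in())"
```

```text
the job is handed in; nothing more can be done
None
```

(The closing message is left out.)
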